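# Set a graduation punch four clicks deeper and lock its dial

## Task

The next row of depth marks on the violin back has to go in one millimetre deeper. With a fingertip, push the black dial on top of the green graduation punch round clockwise (seen from above) by exactly four clicks from where it stands, and then push the red-tabbed lever in towards the dial until it is fully home, so that the setting is locked. Only push: pinch or grip neither the dial nor the red tab, and leave the violin back and the other things on the bench where they are.

Things in the scene. Friction and masses are not known exactly. Their poses are not given: they have to be found in the camera images.
- punch: Green cast graduation punch on a wooden baseboard, 290 (x) x 260 (y) x 18 mm, screwed down. Origin on the bench right under the dial's axis; z up, +x to the column behind. Its head is a disc 114 mm across, top 104 mm above the bench; on it, on the +x side, a brass block 48 to 77 mm from the axis, top 121 mm. Nothing within 150 mm of the axis is higher than the dial's bar.
- dial_centre (a point): On the vertical axis of the depth dial on top of the head, half-way up its grip bar, 133 mm above the bench. The dial: toothed brass wheel, 75 mm across (107 to 116 mm above the bench), black skirt, 61 mm across (top 121 mm), and across it a black upright bar with flat sides, 59 mm long, 13 mm thick, top 146 mm. Axes turn with the dial: x along the bar to its marked end, z up.
- dial_pointer (a point): Middle of the marked end of the dial's grip bar (the end with the white line), 30 mm from the axis, 133 mm above the bench. From dial_centre to here is the way the bar points.
- dial (a joint): Turn of the dial (rad), growing clockwise seen from above. A spring ball holds it in stops every 20 degrees (0.349): 0, 0.349 ... 3.142; end stops at both ends. It starts in one of the first four. Leaving a notch takes about 0.14 N m (5 N at 28 mm); past half-way (10 degrees) it snaps on into the next notch, a few mm ahead of the finger, and stays. A click lowers the marking pin 0.25 mm.
- lock (a joint): Swing of the lock lever (rad) about its upright pivot: starts open (0 to 0.03), grows as it swings in towards the dial, 0.24 is fully home against its stop, its nose in a notch of the brass wheel. Friction (about 1 N at the tab) keeps it where it is left. The nose goes in only when the dial rests in a stop; when in, the dial cannot turn.
- lock_tab (a point): Middle of the red upright thumb tab at the free end of the steel lock lever, 119 mm above the bench: 13 mm thick (point x), 18 mm wide (point y), from 106 to 131 mm above the bench. Site x points outwards, square to the outer face. To close the lever push on that face along -x: the tab travels about 22 mm, turning 0.24 rad anticlockwise (from above) about lock_pivot.
- lock_pivot (a point): The lock lever's upright pivot on the head, 112 mm above the bench; the tab's middle swings round it at 93 mm. The tab is about 85 mm from the dial's axis when open, 72 mm when home.
- plate (a point): Middle of the violin back (maple, 208 x 356 x 17 mm), loose on the punch's baseboard with its waist under the marking pin; underside 18 mm above the bench. To be left alone.
- spool_clamp: Small upright turned wooden spool clamp with a brass wing nut, 35 mm across, 68 mm high, loose on a rear corner of the baseboard; origin at the middle of its foot. To be left alone.
- sanding_block: Loose cork sanding block, 46 x 90 x 27 mm, on the bench; origin at the middle of its underside. To be left alone.
- finger_plane: Loose little brass finger plane, 29 x 60 x 31 mm, on the bench; origin at the middle of its underside. To be left alone.
- calliper: Loose thickness calliper, a wooden bow with a dial, 145 x 184 x 31 mm, on the bench; origin at the middle of its underside. To be left alone.
- brush: Loose varnish brush with a red handle, 22 x 181 x 12 mm; origin at the middle of its underside. To be left alone.

How it is judged:
By the outcome, as a careful person would: the job done as asked, in the order asked, and still so for the second after the job is handed in, with the robot touching nothing.
It also fails if it takes over 51 s, if anything falls off the work surface, if the arm or the gripper's body presses on something with over 40 N, if the wrist force passes 120 N, or if a joint passes its speed limit or range.

## Robot

A 7-joint arm with a two-finger parallel gripper is mounted at the origin on a cart in front of the work surface, level with it; the furniture and walls round the work are solid. World frame = base frame: x ahead of the robot, y to its left, z up, the work surface at z = 0. Lengths are in m, angles in rad, forces in N, time in s.
With the tool pointing down it reaches from about 0.425 to 0.875 m from the base axis. Payload 9.9 kg.
Tool frame: the origin (TCP) lies midway between the tips of the shut fingers; the grasp point (between the pads) lies 19 mm behind it; z points along the fingers, y is the line along which they close (so a half turn about z gives the same grasp; the last joint's range is limited). The gripper opens to 85 mm and grips with 20 to 120 N. Pads are 22 mm wide; open, the fingers measure 114 mm over their backs; the gripper's body (76 mm by 85 mm) begins 54 mm behind the grasp point. The pads swing forward as they close: fully open they stand 13 mm farther back than shut.
Start: joints at [-1.323, 0.576, 0.025, 1.437, -0.015, 1.129, -0.057], TCP at [0.22, 0.638, 0.231] pointing down, gripper open.
Joint ranges: [-2.76, 2.76], [-0.34, 2.15], [-1.52, 1.57], [0.19, 2.46], [-1.09, 4.23], [0.17, 1.99], [-2.82, 2.82]. Speed limits (rad/s): [2.22, 2.22, 3.01, 3.01, 3.14, 3.14, 3.14].

## Interface

Orientations are given as a rotation vector (axis times angle).
In Python, from bench import robot, eoat, kin, eyes, order, finder, sensors gives the robot as it stands. Calls block until the motion is done:
- robot.reach(position, orientation): joint-space move of the TCP to a pose.
- robot.movel(position, orientation=None, speed=0.15): straight line of the TCP; orientation=None keeps the orientation; speed is the mean speed in m/s.
- robot.move_joints(angles): joint-space move.
- eoat.command_gripper(opening, effort=None): opening from 0.0 (shut) to 1.0 (fully open); effort is the grip in N (None keeps the last); returns when the fingers have stopped.
- robot.dwell(seconds).
- kin.solve_ik(position, orientation): joint angles nearest the present ones, or None.
- eyes.read_camera(name): name is "scene" or "top" or "wrist"; returns the picture (480x640x3 uint8, blue, green, red); there is no depth.
- eyes.camera_info(name): a dict with "mtx" (3x3 intrinsics, pixels), "eye" and "orientation" of the camera in the world. Camera axes: x right, y down, z forward; pixel columns grow to the right and rows downward; lengths in m; the calibration is good to about 2 mm. A picture is of the moment at which its call begins: read the wrist's pose just before it. camera_info takes no time and is no camera call; for the wrist camera it gives the pose at the moment of the call.
A pose or a line that the arm cannot do raises robot.Unreachable and nothing moves.
- order.hand_in(): hands the job in; it is judged then, once.
Trained networks look in the newest picture that a camera, given by its name, has taken for a name from the list of things; names that differ only in an ending like _2 or _b are one class to them, and where a whole thing is asked for, a point or a joint stands for the part that bears it (a point fixed in the world has none). Each returns a list of dicts, best first, with "confidence" (0 to 1); they miss things now and then, are a little off and sometimes report something else, mostly with a low value. They report only what shows in the picture. A call takes as long as a camera call.
- finder.find_in(camera, name): "position" ([column, row] in pixels, amid what is visible of it).
- finder.outline_of(camera, name): "pixels" (480x640 bool, what is visible of it) and "position" ([column, row] in pixels, amid what is visible of it).
- finder.place_of(camera, name): "position" ([column, row] in pixels: a listed point, or the origin of a listed thing).
Readings, each from a call of its own:
- sensors.read_time(): time.
- sensors.read_joints(): joint angles.
- sensors.read_qd(): joint speeds.
- sensors.read_effort(): joint torques, N m.
- sensors.read_ee_pos(): TCP position.
- sensors.read_eef_rot(): TCP orientation.
- sensors.read_force(): force on the tool from outside, world axes, zero at the start.
- sensors.read_torque(): the same for the moment, N m.
- sensors.read_gripper_width(): opening from 0.0 (shut) to 1.0 (fully open).
- sensors.read_grasp_force(): force on a finger pad.
Only numpy, scipy, OpenCV 4.12 (cv2) and the standard library are available. Lean on these libraries where they do the work, as an engineer would, in place of code of your own. Each camera call takes 0.05 s, during which the arm holds its last target. There are 200 camera calls.

## Working session

There is one attempt and no reset: what is moved stays moved. The work goes in short steps, each a Python script; the robot and the scene stay as the last script left them, time stands still between calls to the robot, and variables do not carry over. Pictures are saved under pics/ and viewed, at most 10 in all, crops included, and the job is handed in when it is done.

```bash
mkdir -p pics; ls
cat > h.py <<'E'
import numpy as np, cv2
from scipy.spatial.transform import Rotation as R
from bench import robot, eoat, kin, eyes, order, finder, sensors
def Rm(o):
    o=np.array(o,float)
    if o.shape==(3,3): return o
    return R.from_rotvec(o).as_matrix() if o.size==3 else R.from_quat(o).as_matrix()
def ray(info,px):
    d=Rm(info["orientation"])@np.linalg.inv(np.array(info["mtx"]))@[px[0],px[1],1]
    return np.array(info["eye"]),d
def at_z(info,px,z):
    e,d=ray(info,px); return e+d*(z-e[2])/d[2]
E
python3 - <<'E'
from h import *
print(eyes.camera_info("top"),eyes.camera_info("scene"))
Z=dict(punch=0,dial_centre=.133,dial_pointer=.133,lock_tab=.119,lock_pivot=.112,plate=.03,spool_clamp=0)
for c in("top","scene"):
    i=eyes.camera_info(c); im=eyes.read_camera(c); cv2.imwrite(f"pics/{c}0.png",im)
    for n,z in Z.items():
        for r in finder.place_of(c,n)[:2]: print(c,n,np.round(r["position"],1),round(r["confidence"],2),at_z(i,r["position"],z).round(4))
print(sensors.read_time(),sensors.read_eef_rot(),sensors.read_ee_pos())
E
```

```text
pics
{'mtx': array([[623.5060483 ,   0.        , 326.04117789],
       [  0.        , 623.5060483 , 247.7928473 ],
       [  0.        ,   0.        ,   1.        ]]), 'eye': array([0.41121414, 0.04972401, 1.50144239]), 'orientation': array([-2.16291769,  2.21111321, -0.11297431])} {'mtx': array([[516.59208832,   0.        , 321.58759986],
       [  0.        , 516.59208832, 245.93221388],
       [  0.        ,   0.        ,   1.        ]]), 'eye': array([-0.27146013, -0.64584182,  0.86968094]), 'orientation': array([-2.06706108,  0.90432029, -0.47991566])}
top punch [303.1 238.4] 0.7 [0.562 0.075 0.   ]
top dial_centre [301.6 233.6] 0.61 [0.5594 0.0759 0.133 ]
top dial_pointer [315.1 222.4] 0.8 [0.5836 0.0456 0.133 ]
top lock_tab [277.7 261.8] 0.62 [0.4991 0.1303 0.119 ]
top lock_pivot [332.9 186.6] 0.71 [0.6668 0.0036 0.112 ]
top lock_pivot [282.7 222.1] 0.65 [0.5884 0.1181 0.112 ]
top plate [307.  257.1] 0.76 [0.5144 0.0662 0.03  ]
top plate [314.7 223.6] 0.43 [0.5937 0.0463 0.03  ]
top spool_clamp [333.  190.1] 0.75 [ 6.787e-01 -1.000e-04  0.000e+00]
scene punch [325.7 261.1] 0.97 [0.5599 0.0667 0.    ]
scene dial_centre [325.7 218.6] 0.78 [0.5632 0.0743 0.133 ]
scene dial_pointer [341.  219.9] 0.74 [0.586  0.0422 0.133 ]
scene dial_pointer [373.  247.1] 0.5 [ 0.5505 -0.0881  0.133 ]
scene lock_tab [435.3 378. ] 0.7 [ 0.3291 -0.4027  0.119 ]
scene lock_tab [290.5 223. ] 0.64 [0.501  0.1398 0.119 ]
scene lock_pivot [321.3 215.2] 0.68 [0.591  0.1141 0.112 ]
scene plate [312.8 261.5] 0.7 [0.5067 0.0654 0.03  ]
scene spool_clamp [371.6 246. ] 0.8 [0.7003 0.0186 0.    ]
0.8 [5.18657567e-01 3.09846062e+00 4.48511116e-05] [0.21985665 0.63819375 0.23133802]
```

Run:
```python
import cv2
t=cv2.imread("pics/top0.png")[150:330,190:430]; s=cv2.imread("pics/scene0.png")[150:330,220:460]
import numpy as np
cv2.imwrite("pics/c0.png",cv2.resize(np.vstack([t,s])[:, :],None,fx=1.66,fy=1.66,interpolation=cv2.INTER_CUBIC))
```

```text
(no output)
```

View pics/c0.png

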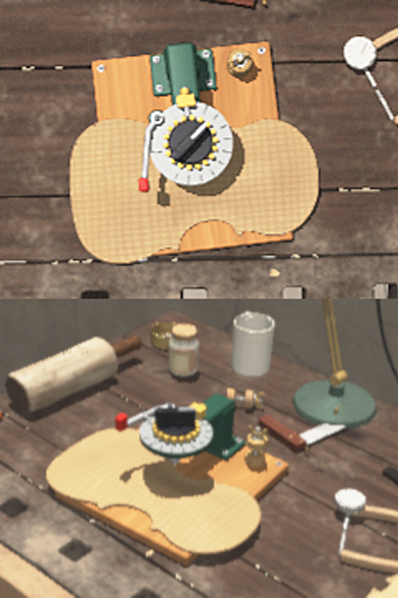

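View pics/top0.png

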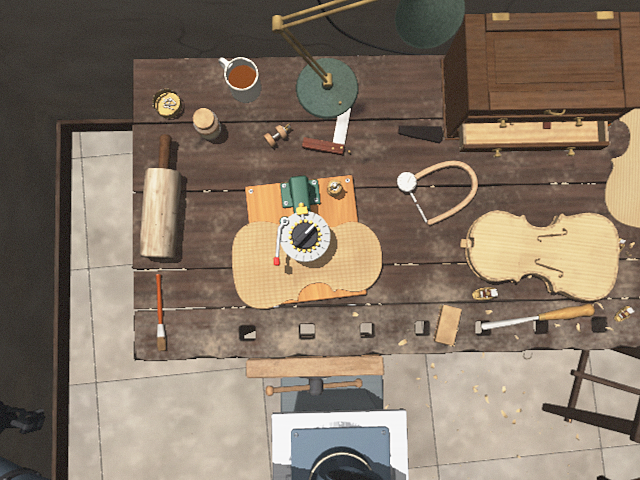

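```bash
cat >> h.py <<'E'
def ori(phi):  # tool down, tool y at world angle phi (rad)
    c,s=np.cos(phi),np.sin(phi)
    return R.from_matrix(np.array([[-(-s)*-1*-1 if 0 else s*-1,c,0],[c,s,0],[0,0,-1]])).as_rotvec()
E
sed -i 's/\[\[-(-s)\*-1\*-1 if 0 else s\*-1,c,0\]/[[-s,c,0]/' h.py
python3 - <<'E'
from h import *
D=np.array([.561,.075])
o=ori(np.radians(90)); print(Rm(o).round(2), np.linalg.det(Rm(o)))
for a in (127,87,47,97): print(a, np.round(kin.solve_ik([*D,.16],ori(np.radians(a))),2))
print(eyes.camera_info("wrist"))
eoat.command_gripper(0.0,20)
robot.reach([*(D+[-.06,0]),.30],ori(np.radians(90)))
i=eyes.camera_info("wrist"); im=eyes.read_camera("wrist"); cv2.imwrite("pics/w0.png",im)
print(i,sensors.read_time(),sensors.read_ee_pos(),sensors.read_gripper_width())
Z=dict(dial_centre=.133,dial_pointer=.133,lock_tab=.119,lock_pivot=.112)
for n,z in Z.items():
    for r in finder.place_of("wrist",n)[:2]: print(n,np.round(r["position"],1),round(r["confidence"],2),at_z(i,r["position"],z).round(4))
E
```

```text
[[-1.  0.  0.]
 [ 0.  1. -0.]
 [-0.  0. -1.]] 1.0
127 [-0.16  0.49 -0.08  1.82  0.05  0.83  1.95]
87 [-0.28  0.49  0.09  1.83 -0.06  0.83  1.36]
47 [-0.39  0.5   0.26  1.83 -0.17  0.83  0.78]
97 [-0.25  0.49  0.05  1.83 -0.03  0.83  1.51]
{'mtx': array([[396.1495753 ,   0.        , 325.00130325],
       [  0.        , 396.1495753 , 236.45699232],
       [  0.        ,   0.        ,   1.        ]]), 'eye': array([0.14447254, 0.66475325, 0.37330388]), 'orientation': array([2.3405705 , 1.66978848, 0.26368689])}
{'mtx': array([[396.1495753 ,   0.        , 325.00130325],
       [  0.        , 396.1495753 , 236.45699232],
       [  0.        ,   0.        ,   1.        ]]), 'eye': array([0.42133807, 0.07659798, 0.44186737]), 'orientation': array([2.05129605, 2.05456676, 0.32478819])} 3.875 [0.50102073 0.07596322 0.29984688] 0.003173683769953576
dial_centre [317.9 278.4] 0.87 [0.5587 0.071  0.133 ]
dial_pointer [291.  301.8] 0.63 [0.5808 0.0476 0.133 ]
lock_tab [397.3 208.3] 0.56 [0.5009 0.1375 0.119 ]
lock_tab [258.9 328.6] 0.55 [0.6156 0.0159 0.119 ]
lock_pivot [367.8 304.8] 0.96 [0.5946 0.1168 0.112 ]
```

View pics/w0.png

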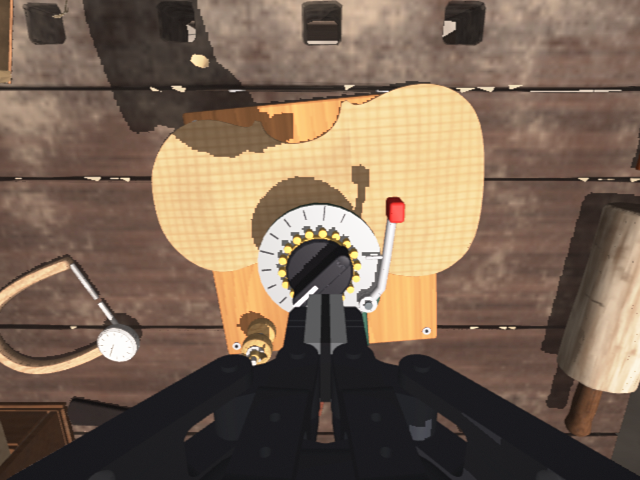

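```bash
cat >> h.py <<'E'
def look(name,names=("dial_centre","dial_pointer","lock_tab","lock_pivot")):
    Z=dict(dial_centre=.133,dial_pointer=.133,lock_tab=.119,lock_pivot=.112)
    i=eyes.camera_info("wrist"); im=eyes.read_camera("wrist"); cv2.imwrite(f"pics/{name}.png",im)
    out={}
    for n in names:
        for r in finder.place_of("wrist",n)[:2]:
            p=at_z(i,r["position"],Z[n]); out.setdefault(n,p); print(n,np.round(r["position"],1),round(r["confidence"],2),p.round(4))
    if "dial_centre" in out and "dial_pointer" in out:
        v=out["dial_pointer"]-out["dial_centre"]; print("bar",np.linalg.norm(v),np.degrees(np.arctan2(v[1],v[0])))
    np.savez(f"pics/{name}.npz",eye=i["eye"],o=i["orientation"],K=i["mtx"])
    return out
E
python3 - <<'E'
from h import *
robot.movel([.625,.075,.26],speed=.2)
look("w1"); print(sensors.read_time())
im=cv2.imread("pics/w1.png");
E
```

```text
dial_centre [317.8 129.7] 0.87 [0.558  0.0711 0.133 ]
dial_pointer [285.3 162. ] 0.78 [0.5791 0.0491 0.133 ]
dial_pointer [418.8  41.4] 0.33 [0.5055 0.1335 0.133 ]
lock_tab [419.5  42.7] 0.83 [0.5042 0.1371 0.119 ]
bar 0.030414923403555616 -46.28750067216514
5.125
```

View pics/w1.png

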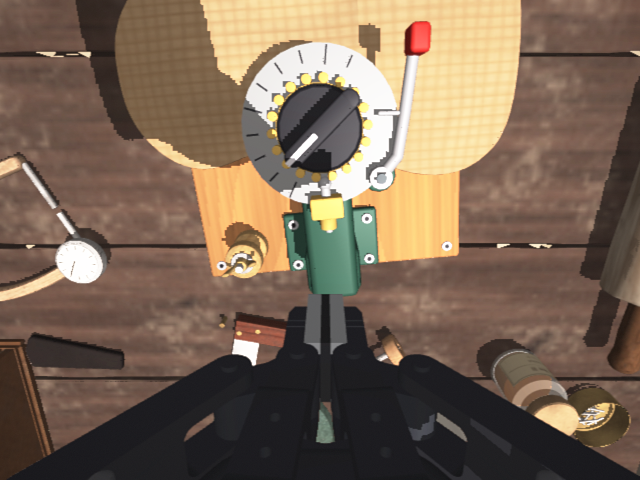

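```bash
cat >> h.py <<'E'
D=np.array([.559,.072])
def fp(th,gap=0,z=.126,r=.022):
    t=np.radians(th); return [*(D+r*np.array([np.cos(t),np.sin(t)])+(.0175+gap)*np.array([-np.sin(t),np.cos(t)])),z]
def fo(th): return ori(np.radians(th+180))
E
python3 - <<'E'
from h import *
robot.reach(fp(-46,.010,.17),fo(-46))
robot.movel(fp(-46,.010),fo(-46),speed=.1)
look("w2",("dial_centre","dial_pointer"))
print(sensors.read_force())
robot.movel(fp(-46,.002),fo(-46),speed=.05)
for th in np.arange(-46,-46-55,-4.):
    robot.movel(fp(th),fo(th),speed=.04); print(th,sensors.read_force().round(1) if hasattr(sensors.read_force(),'round') else sensors.read_force())
look("w3",("dial_centre","dial_pointer"))
print(sensors.read_time())
a,b=[cv2.imread(f"pics/{n}.png")[:, 120:520] for n in("w2","w3")]
cv2.imwrite("pics/w23.png",np.hstack([a,b]))
E
```

```text
dial_centre [381.7 252.1] 0.78 [0.5585 0.0708 0.133 ]
dial_pointer [298.6 255.1] 0.6 [0.5804 0.0498 0.133 ]
bar 0.030304398306960037 -43.80642624000625
[0.44399691 0.18965134 0.71969418]
-46.0 [ 0.4  0.5 -0. ]
-50.0 [ 2.6  3.9 -1.8]
-54.0 [1.6 1.1 0.1]
-58.0 [0.  0.8 0.7]
-62.0 [0.6 0.2 0.4]
-66.0 [0.9 1.1 0.2]
-70.0 [ 4.   2.9 -1.6]
-74.0 [1.7 0.7 0.3]
-78.0 [ 0.7 -0.3 -0.1]
-82.0 [-0.5  1.2  0. ]
-86.0 [ 1.5  1.  -0.4]
-90.0 [ 3.9  0.4 -1.5]
-94.0 [-0.6  1.   0.3]
-98.0 [ 0.5 -0.3  0.4]
dial_centre [379.5 285.3] 0.79 [0.5587 0.0709 0.133 ]
dial_pointer [301.1 275.1] 0.78 [0.5507 0.0425 0.133 ]
bar 0.029434951138070972 -105.82688755257051
10.5
```

View pics/w23.png

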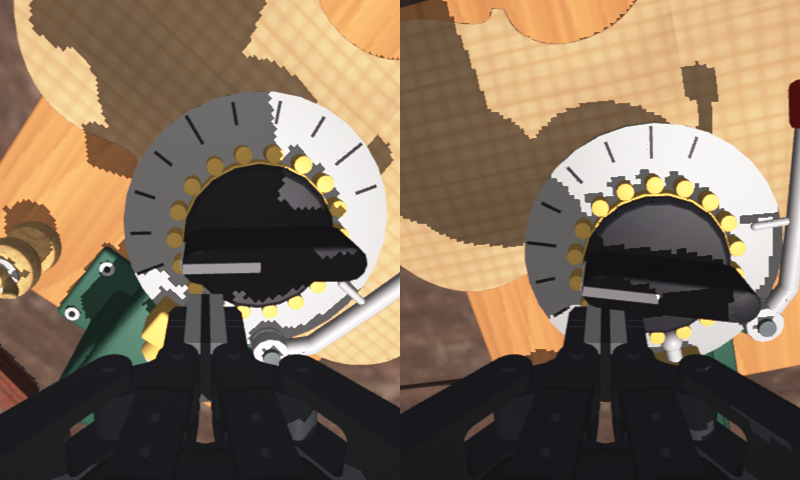

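Run:
```python
from h import *
for th in (-102,-106,-110,-114,-117):
    robot.movel(fp(th),fo(th),speed=.04); print(th,np.round(sensors.read_force(),1))
robot.movel(fp(-117,.010),fo(-117),speed=.08)
look("w4",("dial_centre","dial_pointer"))
robot.movel(fp(-117,.010,.20),fo(-117))
robot.movel([.625,.075,.26],ori(np.radians(90)),speed=.2)
look("w5")
print(sensors.read_time())
a,b=[cv2.imread(f"pics/{n}.png")[:, 120:520] for n in("w4","w5")]
cv2.imwrite("pics/w45.png",np.hstack([a,b]))
```

```text
-102 [ 0.1 -0.3  0.1]
-106 [ 3.1 -0.3 -1. ]
-110 [ 3.4 -0.5 -0.6]
-114 [-0.4 -0.8  0. ]
-117 [ 0.1 -1.1 -0. ]
dial_centre [381.7 254.3] 0.73 [0.5571 0.0717 0.133 ]
dial_pointer [299.8 245.3] 0.63 [0.5406 0.0468 0.133 ]
bar 0.029889421762928737 -123.59386422186184
dial_centre [317.8 132.2] 0.66 [0.5589 0.0707 0.133 ]
dial_pointer [278.9 101.4] 0.73 [0.5397 0.046  0.133 ]
lock_tab [422.3  40.9] 0.66 [0.5028 0.1383 0.119 ]
lock_pivot [381.2 178.9] 0.77 [0.5932 0.1164 0.112 ]
bar 0.031262031543384604 -127.75449829217816
13.6917
```

View pics/w45.png

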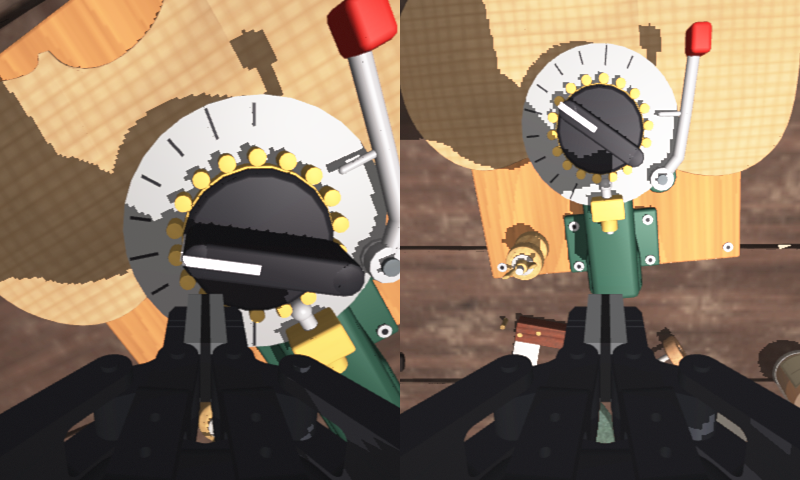

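```bash
cat >> h.py <<'E'
P=np.array([.5938,.1165]); T=np.array([.5032,.1375])
A0=np.arctan2(*(T-P)[::-1])
def tp(a,gap=0,z=.115):
    u=np.array([np.cos(A0+a),np.sin(A0+a)]); n=np.array([u[1],-u[0]])  # outward
    return [*(P+.093*u+(.0175+gap)*n),z]
def to(a): return ori(A0+a+np.pi)
E
python3 - <<'E'
from h import *
print(np.degrees(A0),tp(0),np.round(kin.solve_ik(tp(0),to(0)),2))
robot.reach(tp(0,.014,.18),to(0))
robot.movel(tp(0,.014),to(0),speed=.1)
robot.movel(tp(0,.004),to(0),speed=.05)
f0=np.array(sensors.read_force())
for a in np.arange(-.02,.32,.02):
    robot.movel(tp(a),to(a),speed=.03); f=np.array(sensors.read_force())-f0; print(round(a,2),f.round(1))
    if np.linalg.norm(f)>9: break
print(sensors.read_time())
E
```

```text
166.94997144633314 [np.float64(0.507153416143231), np.float64(0.15454759527160536), 0.115] [-0.83  0.61  0.7   1.98 -0.56  0.76 -0.02]
-0.02 [ 0.5 -0.5  0.6]
0.0 [ 0.6 -0.2 -0.8]
0.02 [ 0.7 -0.4 -0.1]
0.04 [-0.5  0.1 -0.3]
0.06 [ 1.1 -0.5  0.1]
0.08 [ 0.  -0.3 -0.2]
0.1 [-0.2 -0.4 -0.6]
0.12 [ 0.2 -0.4 -1.2]
0.14 [ 1.  -0.2 -1.3]
0.16 [ 0.1 -0.4  0.1]
0.18 [ 0.2  0.7 -0. ]
0.2 [-0.3 -0.2 -0.4]
0.22 [ 1.2 -0.9 -0.9]
0.24 [-0.2 -0.6  0.6]
0.26 [ 0.4  3.9 -1.1]
0.28 [ 0.5  9.4 -1.1]
20.3167
```

Run:
```python
from h import *
robot.movel(tp(.28,.02),to(.28),speed=.08)
robot.movel(tp(.28,.02,.22),to(.28))
robot.reach([.625,.075,.26],ori(np.radians(90)))
o=look("w6"); t=o["lock_tab"][:2]
print(np.linalg.norm(t-D), np.arctan2(*(t-P)[::-1])-A0, sensors.read_time())
```

```text
dial_centre [317.7 129.9] 0.95 [0.5581 0.0716 0.133 ]
dial_pointer [276.6 101.6] 0.74 [0.5406 0.0453 0.133 ]
lock_tab [386.9  37. ] 0.92 [0.501  0.1163 0.119 ]
lock_pivot [277.9 100. ] 0.41 [0.5392 0.0438 0.112 ]
bar 0.031586185986026256 -123.7898142032171
0.07297690474720865 -6.05291574456957 23.1167
```

View pics/w6.png

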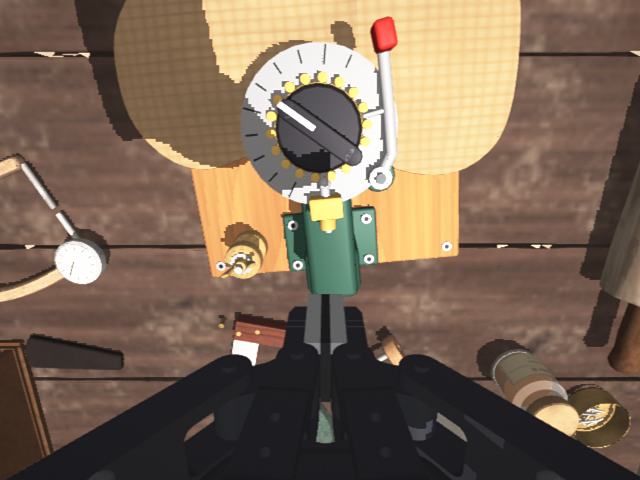

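The picture shows the tab at (385,34), swung in about 22 mm and 73 mm from the dial's axis. The nose is in the wheel, and the pointer at (277,101) still sits four clicks on. The plate and the spool clamp have not moved.

```bash
python3 -c "
from h import *
print(order.hand_in())"
```

```text
the job is handed in; nothing more can be done
None
```

I pushed the dial four clicks clockwise (81° measured), then pushed the red-tabbed lever in against its stop. The job is handed in at about 23 s of robot time, and no verdict came back.

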